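Guide cover onto its locating pins, pressed home and held

TASK

One of the fixture's two sprung nests holds the gel card, the other a blanking plate with a knob. Take the guide cover by its grip, fit it over the two locating pins of the nest with the gel card until it drops on, then press it down fully home against the springs and finish while still holding it down there, so that a colleague can pipette through its windows. Leave the blanking plate and its nest, the card and the other things on the bench where they are.

Things in the scene. Friction and masses are not known exactly. Their poses are not given: they have to be found in the camera images.
- fixture: Flat aluminium base plate carrying two nests side by side, 140 (x) x 190 (y) x 8 mm thick, fixed to the bench. Origin at the centre of its underside; z up. Nest centres at (0, +45) and (0, -45) mm. Each nest has two upright fixed steel locating pins, at x = +50 and x = -50 mm from the nest centre (same y).
- pin_a (a point): Centre of the top of nest a's pin on the fixture's -x side. All four pins are alike: round, 10 mm diameter, top 39 mm above the bench, the last 3 mm tapered to 7 mm diameter.
- nest_a_top (a point): Centre of nest a (y = +45 mm of the fixture) at the top of its rim, 30 mm above the bench when up; axes as the fixture. A nest is a grey square tray 66 x 66 mm on springs between its two pins, with a pocket 56 x 56 x 11 mm deep. It sinks straight down, 5 mm to its stop: starts to move at about 6 N, at the stop about 13.5 N (the cover's weight included).
- nest_b_top (a point): The same for nest b (at y = -45 mm of the fixture).
- nest_a (a joint): How far nest a is pressed down, m: 0 up, 0.005 at its stop.
- nest_b (a joint): How far nest b is pressed down, m: 0 up, 0.005 at its stop.
- gel_card: Flat gel card with a row of small wells, 52 x 53 x 6 mm, lying loose in the pocket of one of the nests, below the rim. Origin at the centre of its underside.
- blank_plate: Plain white blanking plate 52 x 52 x 4 mm with a round knob (18 mm wide, top 22 mm above its underside), lying loose in the pocket of the other nest. Origin at the centre of its underside.
- guide_cover: Aluminium guide cover, about 0.3 kg, 124 (x) x 66 (y) mm, lying on the bench right way up. Origin at the centre of its flat underside; z up. Middle plate 8 mm thick with two windows; two end blocks 24 mm long, 20 mm high, each with a blind bore from below: 14 (x) x 13 (y) mm, 16 mm deep, at x = +50 and x = -50 mm, y = 0. The same after a half turn.
- cover_grip (a point): Middle of the cover's grey grip fin, 26 mm above its underside. The fin is 60 mm long along the cover's x, 14 mm wide in y, and stands from 8 to 44 mm above the underside. Height of the cover's underside above the bench: 39 mm when resting on the pins' tops, 30 mm when dropped over the pins onto the nest's rim, 25 mm when pressed fully home.
- tape_roll: Bystander: roll of tape 60 mm wide, 19 mm high, lying flat.
- timer: Bystander: bench timer 62 x 68 x 21 mm.
- capped_bottle: Bystander: small upright white-capped bottle, 26 mm wide, 78 mm high.

How it is judged (in metres and radians):
On the way, in this order (a step that is already met when the one before it is completed fails the run):
1. the guide cover is lifted clear of the bench in the gripper (height (world z) of guide_cover above 0.05 m and contact force between the fingers and guide_cover above 1 N), for 0.1 s.
2. the guide cover has dropped over the pins onto the nest that holds the gel card (((horizontal distance between gel_card and nest_a_top below 0.006 m and horizontal distance between guide_cover and nest_a_top below 0.004 m and z of guide_cover in the frame of nest_a_top below 0.003 m and angle between guide_cover's own z axis and vertical below 0.06 rad and angle between the x axis of guide_cover and the x axis of fixture, either way round below 0.08 rad) or (horizontal distance between gel_card and nest_b_top below 0.006 m and horizontal distance between guide_cover and nest_b_top below 0.004 m and z of guide_cover in the frame of nest_b_top below 0.003 m and angle between guide_cover's own z axis and vertical below 0.06 rad and angle between the x axis of guide_cover and the x axis of fixture, either way round below 0.08 rad))), for 0.2 s.
At the end, for the whole second after the job is handed in: The cover is over the pins of the nest with the gel card (within 4 mm and 0.08 rad, either way round, level, at most 3 mm off the rim), that nest is pressed down over 4 of its 5 mm, and the fingers still hold the cover, at rest; card and blanking plate are in their pockets ((((horizontal distance between gel_card and nest_a_top below 0.006 m and horizontal distance between guide_cover and nest_a_top below 0.004 m and z of guide_cover in the frame of nest_a_top below 0.003 m and angle between guide_cover's own z axis and vertical below 0.06 rad and angle between the x axis of guide_cover and the x axis of fixture, either way round below 0.08 rad) and value of joint nest_a above 0.004 m) or ((horizontal distance between gel_card and nest_b_top below 0.006 m and horizontal distance between guide_cover and nest_b_top below 0.004 m and z of guide_cover in the frame of nest_b_top below 0.003 m and angle between guide_cover's own z axis and vertical below 0.06 rad and angle between the x axis of guide_cover and the x axis of fixture, either way round below 0.08 rad) and value of joint nest_b above 0.004 m)) and contact force between the fingers and guide_cover above 2 N and linear speed of guide_cover below 0.02 m/s and distance of blank_plate from where it was at the start of the episode below 0.01 m); the arm keeps its last pose, push and grip.
It fails at once if the nest with the blanking plate is pressed down ((horizontal distance between gel_card and nest_a_top below 0.006 m and value of joint nest_b above 0.002 m) or (horizontal distance between gel_card and nest_b_top below 0.006 m and value of joint nest_a above 0.002 m)).
It fails at once if the gel card or the blanking plate is taken out of its pocket (distance of gel_card from where it was at the start of the episode above 0.015 m or distance of blank_plate from where it was at the start of the episode above 0.012 m).
It fails at once if a bystander is shoved or knocked over (distance of any of tape_roll, timer, capped_bottle from where it was at the start of the episode above 0.02 m or angle between capped_bottle's own z axis and vertical above 0.5 rad).
It also fails if it takes over 32 s, if anything falls off the work surface, if the arm or the gripper's body presses on something with over 40 N, if the wrist force passes 120 N, or if a joint passes its speed limit or range.

ROBOT

A 6-joint arm with a two-finger parallel gripper is mounted at the origin on a cart in front of the work surface, level with it; the furniture and walls round the work are solid. World frame = base frame: x ahead of the robot, y to its left, z up, the work surface at z = 0. Lengths are in mm, angles in rad, forces in N, time in s.
With the tool pointing down it reaches from about 275 to 1000 mm from the base axis. Payload 8.4 kg.
Tool frame: the origin (TCP) lies at the very end of the fingers, on their centre line; the grasp point (between the pads) lies 19 mm behind it; z points along the fingers, y is the line along which they close (so a half turn about z gives the same grasp; the last joint's range is limited). The gripper opens to 85 mm and grips with 20 to 120 N. Pads are 22 mm wide; open, the fingers measure 114 mm over their backs; the gripper's body (76 mm by 85 mm) begins 54 mm behind the grasp point. The pads swing forward as they close: fully open they stand 13 mm farther back than shut.
Start: joints at [1.267, 0.353, 1.633, -0, 1.155, -0.002], TCP at [185.773, 596.754, 193.381] pointing down, gripper open.
Joint ranges: [-2.63, 2.63], [-0.92, 2.1], [0.06, 2.66], [-1.3, 4.44], [0, 2.69], [-3.02, 3.02]. Speed limits (rad/s): [2.22, 2.22, 2.79, 3.14, 3.14, 3.14].

INTERFACE

Orientations are given as [roll, pitch, yaw] about the fixed x, y, z axes, in that order (R = Rz(yaw) Ry(pitch) Rx(roll)).
In Python, from rig import sensors, grab_frame, camera_params, order gives the robot as it stands. The module is installed in compiled form; this text tells all that it offers.
- The arm moves only by the tool move_arm, never from a script. Its argument "motion" is a list of rows, each a list of 7 numbers: the turn, a rotation vector about the tool's x, y, z in rad, then the shift along the tool's x, y, z in m, then the finger opening in m, from 0 to 0.0854. A call has 1 to 8 rows; each row is the pose to reach, as a shift and turn from the pose commanded when the call began, along the tool's axes at that moment; what a row does not reach only later rows make up. A row lasts 1/8 s, in which the tool goes at most 62.5 mm and 10.7 degrees, less where a joint would pass 70% of its speed; a pose out of reach is approached as far as the arm can. A call with a gripper value outside its range is refused whole. The fingers move at their own pace and stop on an object; "grip_force" is the grip in N (left out, the last holds). Time passes only in rows, so rows that repeat a pose let the fingers close. It gives the time, the measured TCP pose, the force, the opening and the grip force at its end, in the units of the state.
- sensors.sense(): the state, without advancing time (a new reading comes with each control period).
- grab_frame(name): name is "scene" or "top" or "wrist"; returns (picture, depth): 480x640x3 uint8, red, green, blue; 480x640 float32, mm along the optical axis (not along the pixel's ray), 0 where there is no reading.
- camera_params(name): a dict with "camera_matrix" (3x3 intrinsics, pixels), "world_from_camera" (4x4, takes a point from camera to world coordinates). Camera axes: x right, y down, z forward; pixel columns grow to the right and rows downward; lengths in mm; the calibration is good to about 2 mm. A picture is of the moment at which its call begins: read the wrist's pose just before it. camera_params takes no time and is no camera call; for the wrist camera it gives the pose at the moment of the call.
- order.sign_off(): hands the job in; it is judged then, once.
The state is a dict: "clock": time; "qpos": joint angles; "qvel": joint speeds; "joint_efforts": joint torques, N m; "eef_pos": TCP position; "tcp_rot": TCP orientation; "contact_force": force on the tool from outside, world axes, zero at the start; "wrist_torque": the same for the moment, N m; "opening": opening from 0.0 (shut) to 1.0 (fully open); "grasp_force": force on a finger pad.
Only numpy, scipy, OpenCV 4.12 (cv2) and the standard library are available. Lean on these libraries where they do the work, as an engineer would, in place of code of your own. Each camera call takes 0.05 s, during which the arm holds its last target. There are 200 camera calls.

## Working session

There is one attempt and no reset: what is moved stays moved. The work goes in short steps, Python scripts to look and compute and a tool call to move; the robot and the scene stay as the last step left them, time stands still between calls to the robot, and variables do not carry over. Pictures are saved under pics/ and viewed, at most 10 in all, crops included, and the job is handed in when it is done.

Besides the shell and the picture viewer there is one more tool, called after "Emit:" as a command line: name --pt "numbers of a row" for each row, then --argument value for the rest. move_arm: Moves the arm, as the interface text tells. Its arguments: {"type":"object","properties":{"motion":{"type":"array","items":{"type":"array","items":{"type":"number"}}},"grip_force":{"type":"number"}},"required":["motion"]}

```bash
mkdir -p pics; python3 - <<'E'
from rig import *
import cv2,numpy as np
for n in("scene","top"):
    p,d=grab_frame(n);cv2.imwrite(f"pics/{n}0.png",p[:,:,::-1]);np.save(f"pics/{n}0.npy",d)
    c=camera_params(n);print(n,c["camera_matrix"].tolist(),np.round(c["world_from_camera"],3).tolist())
s=sensors.sense();print(s)
E
```

```text
scene [[494.73875945068244, 0.0, 319.974369328926], [0.0, 494.73875945068244, 241.1892942034236], [0.0, 0.0, 1.0]] [[0.773, -0.356, 0.525, -81.646], [-0.634, -0.434, 0.64, -862.654], [-0.0, -0.827, -0.562, 726.44], [0.0, 0.0, 0.0, 1.0]]
top [[536.9126364973401, 0.0, 322.1355099787321], [0.0, 536.9126364973401, 236.81404972409086], [0.0, 0.0, 1.0]] [[0.015, -0.999, 0.05, 502.614], [-1.0, -0.016, -0.018, -96.461], [0.019, -0.05, -0.999, 1299.243], [0.0, 0.0, 0.0, 1.0]]
{'clock': 0.1, 'qpos': array([ 1.26659170e+00,  3.53601354e-01,  1.63405505e+00,  1.54718252e-05,
        1.15521245e+00, -2.40859759e-03]), 'qvel': array([ 2.83086489e-04, -1.40546184e-03, -6.69491138e-04,  7.92305287e-05,
        1.42980395e-04, -5.71629394e-04]), 'joint_efforts': array([-1.79088158e-03, -6.06354189e+01, -3.42818356e+01, -3.12354132e-05,
        4.05525294e-03, -1.46435968e-05]), 'eef_pos': array([185.62881573, 596.29591835, 192.72477797]), 'tcp_rot': array([-3.14031649e+00, -1.72206975e-05,  2.83979036e+00]), 'contact_force': array([-0.1179708 , -0.00521019, -0.03127056]), 'wrist_torque': array([-0.02961659,  0.00230205, -0.04493249]), 'grasp_force': 0.0, 'opening': 0.9984977112921056}
```

View pics/top0.png

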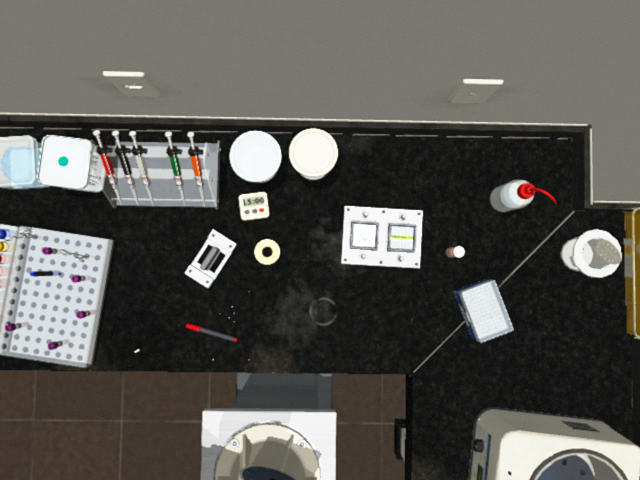

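View pics/scene0.png

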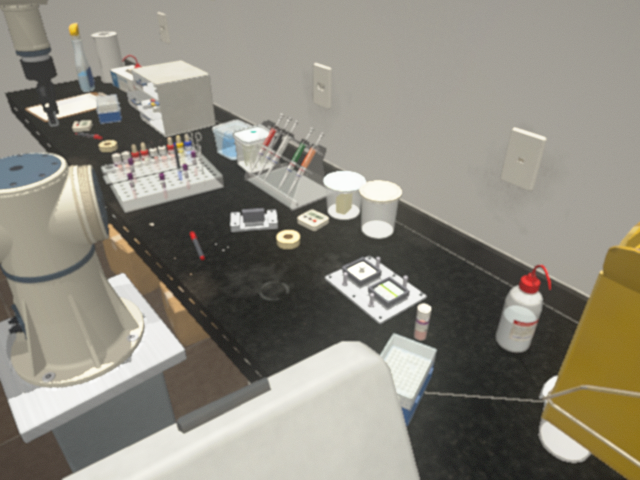

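The top view shows the cover at about (211,258) and the tape at (267,252). The fixture is at (382,237), with the gel card in the right-hand nest at (402,237) and the blank in the left one. The bottle is at (455,252). I'll enlarge both areas.

```bash
cat > h.py <<'E'
import cv2,numpy as np
from rig import *
def toworld(c,uv,z):
    K=np.array(c["camera_matrix"]);T=np.array(c["world_from_camera"])
    uv=np.atleast_2d(uv).astype(float)
    r=np.c_[uv,np.ones(len(uv))]@np.linalg.inv(K).T@T[:3,:3].T
    return T[:3,3]+r*((z-T[2,3])/r[:,2])[:,None]
E
python3 - <<'E'
from h import *
c=camera_params("top");print(toworld(c,[[211,258],[267,252],[254,206],[382,237],[402,237],[455,252]],20).round())
p=cv2.imread("pics/top0.png")
a=cv2.resize(p[220:300,170:250],(400,400),interpolation=cv2.INTER_CUBIC)
b=cv2.resize(p[195:275,340:420],(400,400),interpolation=cv2.INTER_CUBIC)
b=np.hstack([a,b]);cv2.imwrite("pics/crop0.png",b)
E
```

```text
[[ 512.  143.   20.]
 [ 528.   11.   20.]
 [ 638.   44.   20.]
 [ 568. -263.   20.]
 [ 569. -311.   20.]
 [ 535. -438.   20.]]
```

View pics/crop0.png

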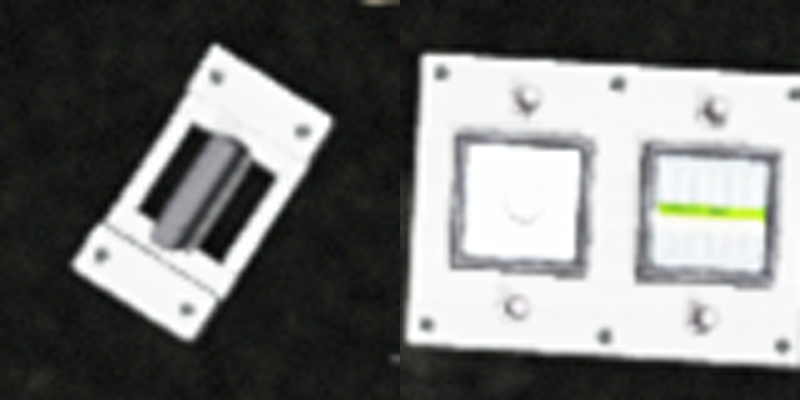

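```bash
cat >> h.py <<'E'
from scipy.spatial.transform import Rotation as Ro
def rel(p,yaw,p0=None,r0=None):
    s=sensors.sense()
    if p0 is None:p0=s["eef_pos"]
    R0=Ro.from_euler("xyz",s["tcp_rot"] if r0 is None else r0);R=Ro.from_euler("xyz",[np.pi,0,yaw])
    print("row",(R0.inv()*R).as_rotvec().round(4),(R0.inv().apply(np.array(p)-p0)/1000).round(4),"t",s["clock"],"q",s["qpos"].round(2),s["eef_pos"].round(1),s["tcp_rot"].round(4),"F",s["contact_force"].round(1),s["opening"].round(3),s["grasp_force"])
E
python3 - <<'E'
from h import *
rel([470,160,280],2.58)
E
```

```text
Traceback (most recent call last):
  File "h.py", line 13, in rel
    print("row",(R0.inv()*R).as_rotvec().round(4),(R0.inv().apply(np.array(p)-p0)/1000).round(4),"t",s["clock"],"q",s["qpos"].round(2),s["eef_pos"].round(1),s["tcp_rot"].round(4),"F",s["contact_force"].round(1),s["opening"].round(3),s["grasp_force"])
                                                                                                                                                                                                                   ^^^^^^^^^^^^^^^^^^
AttributeError: 'float' object has no attribute 'round'
```

```bash
sed -i 's/s\["opening"\].round(3)/round(s["opening"],3)/' h.py
python3 - <<'E'
from h import *
rel([470,160,280],2.58)
E
```

```text
row [-1.300e-03  1.000e-04  2.598e-01] [-0.4012 -0.3322 -0.0869] t 0.1 q [ 1.27  0.35  1.63  0.    1.16 -0.  ] [185.6 596.3 192.7] [-3.1403 -0.      2.8398] F [-0.1 -0.  -0. ] 0.998 0.0
```

Emit:
move_arm --pt "0 0 0 0 0 -0.06 0.0854" --pt "0 0 0 -0.04 -0.033 -0.087 0.0854" --pt "0 0 0.26 -0.401 -0.332 -0.087 0.0854" --pt "0 0 0.26 -0.401 -0.332 -0.087 0.0854" --pt "0 0 0.26 -0.401 -0.332 -0.087 0.0854" --pt "0 0 0.26 -0.401 -0.332 -0.087 0.0854" --pt "0 0 0.26 -0.401 -0.332 -0.087 0.0854" --pt "0 0 0.26 -0.401 -0.332 -0.087 0.0854"

```text
clock: 1.1
eef_pos: [419.4, 237.3, 280.3]
tcp_rot: [3.141, 0.0, 2.58]
contact_force: [0.9, 0.6, 0.7]
opening: 0.998
grasp_force: 0.0
```

```bash
python3 - <<'E'
from h import *
rel([470,160,280],2.58)
E
```

```text
row [0.0001 0.0001 0.    ] [-0.0839 -0.0385  0.0003] t 1.1 q [ 0.51  0.05  1.82  0.    1.27 -0.5 ] [419.4 237.3 280.3] [3.1415e+00 1.0000e-04 2.5800e+00] F [0.9 0.6 0.7] 0.998 0.0
```

Emit:
move_arm --pt "0 0 0 -0.084 -0.038 0 0.0854" --pt "0 0 0 -0.084 -0.038 0 0.0854" --pt "0 0 0 -0.084 -0.038 0 0.0854"

```text
clock: 1.48
eef_pos: [470.3, 160.5, 280.0]
tcp_rot: [-3.141, -0.0, 2.577]
contact_force: [0.3, -0.0, 0.4]
opening: 1.0
grasp_force: 0.0
```

```bash
python3 - <<'E'
from h import *
c=camera_params("wrist");p,d=grab_frame("wrist");cv2.imwrite("pics/w1.png",p[:,:,::-1]);np.save("pics/w1.npy",d)
import pickle;pickle.dump(c,open("pics/w1.pk","wb"))
rel([470,160,280],2.58);print(c)
E
```

```text
row [-0.0004 -0.0007 -0.0024] [-0.0012 -0.0011  0.    ] t 1.525 q [ 0.33  0.07  1.79  0.    1.28 -0.68] [469.6 161.6 280. ] [-3.1412e+00 -7.0000e-04  2.5776e+00] F [-0.2 -0.5 -0.9] 1.0 0.0
{'camera_matrix': array([[431.97340834,   0.        , 321.58019254],
       [  0.        , 431.97340834, 243.49524648],
       [  0.        ,   0.        ,   1.        ]]), 'world_from_camera': array([[ 5.35346796e-01,  8.16143890e-01,  2.17515423e-01,
         4.15087266e+02],
       [ 8.44632350e-01, -5.17303094e-01, -1.37817643e-01,
         1.95361815e+02],
       [ 4.23743064e-05,  2.57500797e-01, -9.66278085e-01,
         4.60349092e+02],
       [ 0.00000000e+00,  0.00000000e+00,  0.00000000e+00,
         1.00000000e+00]])}
```

View pics/w1.png

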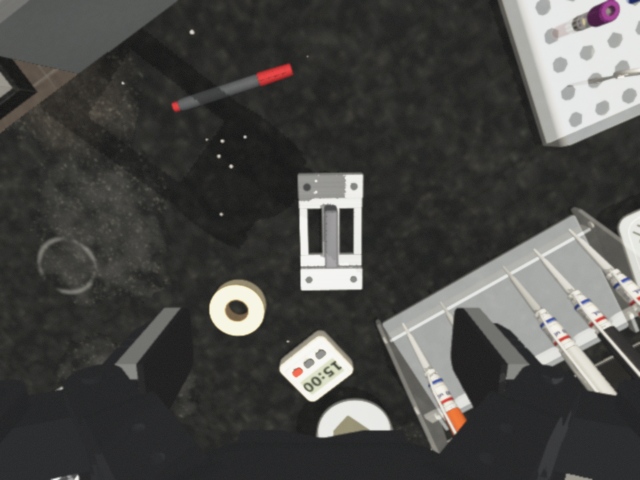

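```bash
python3 - <<'E'
from h import *
import pickle
c=pickle.load(open("pics/w1.pk","rb"));d=np.load("pics/w1.npy")
print(toworld(c,[[307,187],[354,187],[309,279],[354,279]],20).round(1))
v,u=np.mgrid[160:300,285:375];dd=d[160:300,285:375]
K=c["camera_matrix"];T=c["world_from_camera"]
P=np.stack([(u-K[0,2])*dd/K[0,0],(v-K[1,2])*dd/K[1,1],dd],-1).reshape(-1,3)@T[:3,:3].T+T[:3,3]
z=P[:,2];print(np.histogram(z,bins=range(-10,60,4)))
for lo,hi in((15,25),(38,50)):
    m=P[(z>lo)&(z<hi)];print(len(m),m[:,2].mean(),cv2.minAreaRect(m[:,:2].astype(np.float32)))
q=toworld(c,[[331,204],[331,268]],44);print(q)
E
```

```text
[[455.9 151.9  20. ]
 [481.6 192.4  20. ]
 [540.4  99.9  20. ]
 [566.4 140.9  20. ]]
(array([   0,  254, 6432,  131, 1891,   90,  150, 2741,   40,    6,   13,
         10,   78,  714,    3,    0,    0]), array([-10,  -6,  -2,   2,   6,  10,  14,  18,  22,  26,  30,  34,  38,
        42,  46,  50,  54,  58]))
2901 19.701160411144873 ((510.6556396484375, 145.70089721679688), (65.91123962402344, 124.17071533203125), 58.35309982299805)
795 43.327863716602174 ((510.0419921875, 145.7679443359375), (13.152471542358398, 59.24250793457031), 57.927703857421875)
[[480.1040048  165.03336289  44.        ]
 [535.61105365 130.28710423  44.        ]]
```

Cover: centre about (510.4, 145.7), long axis at -0.555 rad. I'll approach the fin and stop above it first.

```bash
python3 - <<'E'
from h import *
rel([510.4,145.7,70],2.585)
rel([510.4,145.7,14],2.585)
E
```

```text
row [-0.0004 -0.0007 -0.0074] [-0.0431  0.0085  0.21  ] t 1.525 q [ 0.33  0.07  1.79  0.    1.28 -0.68] [469.6 161.6 280. ] [-3.1412e+00 -7.0000e-04  2.5776e+00] F [-0.2 -0.5 -0.9] 1.0 0.0
row [-0.0004 -0.0007 -0.0074] [-0.0431  0.0085  0.266 ] t 1.525 q [ 0.33  0.07  1.79  0.    1.28 -0.68] [469.6 161.6 280. ] [-3.1412e+00 -7.0000e-04  2.5776e+00] F [-0.2 -0.5 -0.9] 1.0 0.0
```

Emit:
move_arm --pt "0 0 -0.006 -0.042 0.009 0.03 0.06" --pt "0 0 -0.006 -0.042 0.009 0.092 0.06" --pt "0 0 -0.006 -0.042 0.009 0.15 0.06" --pt "0 0 -0.006 -0.042 0.009 0.2 0.06" --pt "0 0 -0.006 -0.042 0.009 0.21 0.06" --pt "0 0 -0.006 -0.042 0.009 0.21 0.06"

```text
clock: 2.28
eef_pos: [510.0, 148.3, 71.0]
tcp_rot: [-3.142, -0.0, 2.587]
contact_force: [1.2, -0.4, 0.6]
opening: 0.699
grasp_force: 0.0
```

```bash
python3 - <<'E'
from h import *
rel([510.4,145.7,14],2.585)
E
```

```text
row [-0.     -0.0002  0.0017] [-0.0017 -0.002   0.057 ] t 2.275 q [ 0.28  0.36  1.94  0.    0.84 -0.74] [510.  148.3  71. ] [-3.1416e+00 -2.0000e-04  2.5867e+00] F [ 1.2 -0.4  0.6] 0.699 0.0
```

Emit:
move_arm --pt "0 0 0 0 0 0.02 0.06" --pt "0 0 0 0 0 0.04 0.06" --pt "0 0 0 0 0 0.056 0.06" --pt "0 0 0 0 0 0.056 0.06"

```text
clock: 2.78
eef_pos: [510.1, 147.7, 14.7]
tcp_rot: [3.142, -0.0, 2.586]
contact_force: [-0.5, -0.0, 0.4]
opening: 0.704
grasp_force: 0.0
```

```bash
python3 - <<'E'
from h import *
p,d=grab_frame("wrist");cv2.imwrite("pics/w2.png",p[:,:,::-1])
rel([510.4,145.7,14],2.585)
E
```

```text
row [0.0005 0.0004 0.0009] [-0.001  -0.0017  0.0011] t 2.825 q [ 0.28  0.45  1.97  0.    0.72 -0.74] [510.4 147.7  15.1] [3.1411e+00 4.0000e-04 2.5859e+00] F [-0.3  0.1  0.1] 0.708 0.0
```

View pics/w2.png

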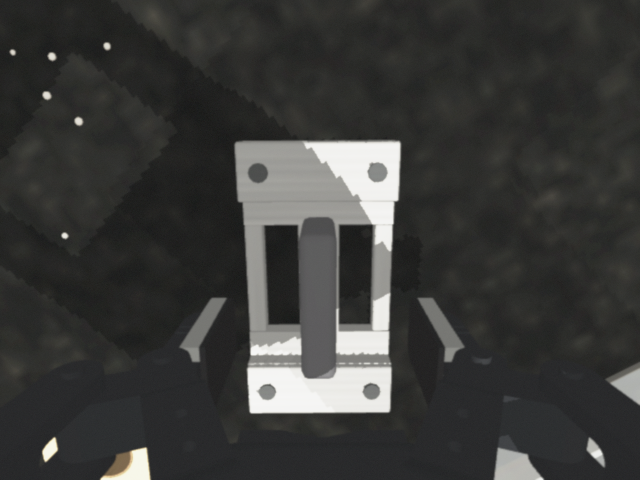

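The fingers straddle the fin centrally, with the fin at column 319 and the finger midpoint at about 321. Closing now.

Emit:
move_arm --pt "0 0 0 0 0 0 0.03" --pt "0 0 0 0 0 0 0.0" --pt "0 0 0 0 0 0 0.0" --pt "0 0 0 0 0 0 0.0" --pt "0 0 0 0 0 0 0.0" --grip_force 80

```text
clock: 3.45
eef_pos: [510.0, 147.4, 14.4]
tcp_rot: [-3.142, -0.0, 2.586]
contact_force: [-1.1, -0.3, -0.4]
opening: -0.001
grasp_force: 0.0
```

```bash
python3 - <<'E'
from h import *
rel([510.4,145.7,220],2.585)
rel([500,-180,220],3.09)
E
```

```text
row [-0.     -0.      0.0007] [-0.0013 -0.0013 -0.2056] t 3.45 q [ 0.28  0.45  1.97  0.    0.72 -0.74] [510.  147.4  14.4] [-3.1416 -0.      2.5857] F [-1.1 -0.3 -0.4] -0.001 0.0
row [-0.     -0.     -0.5043] [-0.1643 -0.2834 -0.2056] t 3.45 q [ 0.28  0.45  1.97  0.    0.72 -0.74] [510.  147.4  14.4] [-3.1416 -0.      2.5857] F [-1.1 -0.3 -0.4] -0.001 0.0
```

The opening is 0 and there is no force, so the fin was missed. I'll look again.

```bash
python3 - <<'E'
from h import *
c=camera_params("wrist");p,d=grab_frame("wrist");cv2.imwrite("pics/w3.png",p[:,:,::-1])
np.save("pics/w3.npy",d)
import pickle;pickle.dump(c,open("pics/w3.pk","wb"))
E
```

```text
(no output)
```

View pics/w3.png

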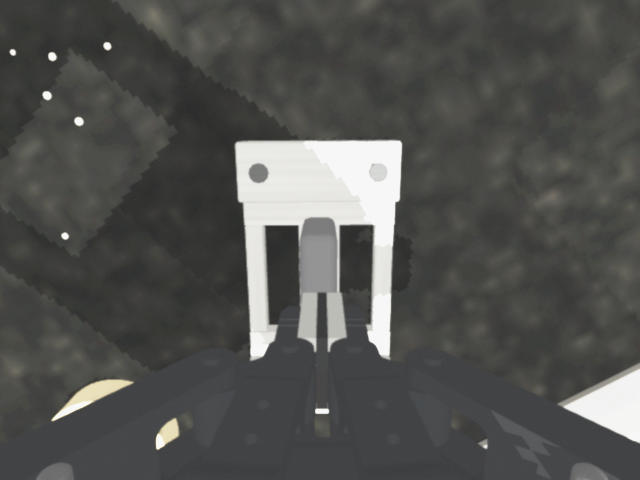

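```bash
python3 - <<'E'
from h import *
import pickle
c=pickle.load(open("pics/w3.pk","rb"));d=np.load("pics/w3.npy");K=c["camera_matrix"];T=c["world_from_camera"]
def W(u,v):
    z=d[v,u];return (T[:3,:3]@np.array([(u-K[0,2])*z/K[0,0],(v-K[1,2])*z/K[1,1],z])+T[:3,3]).round(1)
for uv in[(308,297),(308,310),(335,297),(335,310),(322,310),(322,297),(318,230),(318,285),(258,173),(378,173),(290,350),(350,350),(322,411),(250,250),(380,250)]:print(uv,W(*uv))
E
```

```text
(308, 297) [498.1 149.3  60.3]
(308, 310) [498.4 149.5  70.8]
(335, 297) [502.7 157.   60.8]
(335, 310) [502.5 156.8  71.5]
(322, 310) [500.5 153.3  71.1]
(322, 297) [500.5 153.4  60.6]
(318, 230) [485.  161.3  37. ]
(318, 285) [501.  151.4  45.4]
(258, 173) [455.7 151.2  20.7]
(378, 173) [481.  191.9  20.8]
(290, 350) [494.7 147.7  99.7]
(350, 350) [502.6 160.1  99.4]
(322, 411) [563.2 114.5  19.5]
(250, 250) [482.3 126.7   8.1]
(380, 250) [513.3 176.2   7.4]
```

```bash
python3 - <<'E'
from h import *
import pickle
c=pickle.load(open("pics/w3.pk","rb"));d=np.load("pics/w3.npy");K=c["camera_matrix"];T=c["world_from_camera"]
def W(u,v):
    z=d[v,u];return (T[:3,:3]@np.array([(u-K[0,2])*z/K[0,0],(v-K[1,2])*z/K[1,1],z])+T[:3,3]).round(1)
for v in range(282,300):print(v,W(308,v),W(334,v),W(322,v))
rel([510.4,147.7,200],2.585)
p,d=grab_frame("scene");u,v=253,217
cv2.imwrite("pics/s4.png",cv2.resize(p[130:280,160:360,::-1],None,fx=4,fy=4,interpolation=cv2.INTER_CUBIC))
E
```

```text
282 [498.8 148.3  42.6] [503.6 156.7  43.6] [501.4 152.8  43.3]
283 [498.7 148.4  44.3] [504.1 156.4  43.1] [501.4 152.8  44.2]
284 [498.9 148.3  44.5] [504.6 156.1  42.7] [501.9 152.5  43.8]
285 [499.5 147.9  43.6] [505.  155.9  42.5] [502.2 152.3  43.9]
286 [499.7 147.8  44.2] [505.5 155.6  42.2] [502.4 152.2  44.3]
287 [499.9 147.7  44.6] [505.1 155.8  44.2] [503.  151.8  43.4]
288 [500.4 147.3  43.9] [505.6 155.5  43.8] [503.4 151.6  43.3]
289 [500.9 147.   43.5] [505.6 155.5  44.8] [503.7 151.4  43.4]
290 [500.9 147.   44.6] [506.8 154.8  42.2] [503.9 151.3  43.9]
291 [501.6 146.6  43.5] [506.8 154.7  43.1] [504.  151.2  44.6]
292 [498.3 149.1  55.1] [503.  156.7  55.2] [500.3 153.5  56.7]
293 [498.  149.3  57. ] [502.4 156.9  57.6] [500.4 153.4  57.4]
294 [498.2 149.2  57.3] [503.  156.6  56.9] [500.7 153.2  57.2]
295 [498.1 149.3  58.4] [502.7 156.8  58.7] [500.3 153.5  59.4]
296 [498.3 149.2  58.9] [503.  156.6  58.7] [500.5 153.4  59.7]
297 [498.1 149.3  60.3] [502.6 156.7  60.6] [500.5 153.4  60.6]
298 [498.2 149.3  61.1] [502.8 156.6  61. ] [500.6 153.3  61.2]
299 [498.3 149.2  61.5] [502.9 156.5  61.4] [500.4 153.4  62.5]
row [-0.     -0.      0.0008] [-0.0002  0.0004 -0.1856] t 3.5 q [ 0.28  0.45  1.97  0.    0.72 -0.74] [510.  147.5  14.4] [-3.1416 -0.      2.5858] F [-0.6 -0.3 -0. ] 0.002 0.0
```

View pics/s4.png

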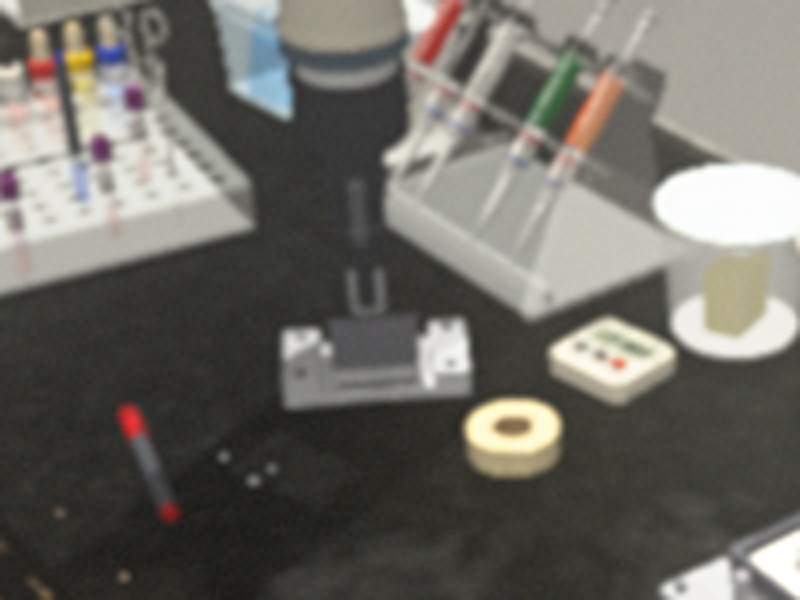

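The depth image shows the shut fingertips really end at z≈55, while the reported TCP is at 14. So the real finger end sits about 41 mm behind the reported TCP. The jaws closed above the fin and touched nothing. I'll reopen and go 40 mm deeper in small steps, watching the force.

Emit:
move_arm --pt "0 0 0 -0.001 -0.001 0 0.06" --pt "0 0 0 -0.001 -0.001 0 0.06" --pt "0 0 0 -0.001 -0.001 0 0.06" --pt "0 0 0 -0.001 -0.001 0.01 0.06" --pt "0 0 0 -0.001 -0.001 0.018 0.06" --pt "0 0 0 -0.001 -0.001 0.025 0.06" --pt "0 0 0 -0.001 -0.001 0.025 0.06"

```text
clock: 4.42
eef_pos: [509.7, 145.9, -11.5]
tcp_rot: [-3.14, -0.001, 2.586]
contact_force: [0.2, 0.5, 0.8]
opening: 0.703
grasp_force: 0.0
```

```bash
python3 - <<'E'
from h import *
p,d=grab_frame("wrist");c=camera_params("wrist");K=c["camera_matrix"];T=c["world_from_camera"]
v,u=np.mgrid[0:480,0:640]
P=np.stack([(u-K[0,2])*d/K[0,0],(v-K[1,2])*d/K[1,1],d],-1)@T[:3,:3].T+T[:3,3]
s=sensors.sense();R=Ro.from_euler("xyz",s["tcp_rot"])
L=R.inv().apply((P-s["eef_pos"]).reshape(-1,3)).reshape(P.shape)
m=(abs(abs(L[...,0])-11)<2)&(abs(L[...,1])>20)&(abs(L[...,1])<60)&(P[...,2]>12)&(d>0)
for sgn in(-1,1):
    q=P[m&(sgn*L[...,1]>0)];l=L[m&(sgn*L[...,1]>0)];print(len(q),np.percentile(q[:,2],[0,2,10]) if len(q) else"",np.percentile(l[:,1],[2,98]))
cv2.imwrite("pics/w5.png",p[:,:,::-1])
rel([510.4,145.7,-26],2.585)
E
```

```text
8622 [33.34220455 40.63462508 57.73843594] [-59.4110173  -29.99111757]
8477 [33.35606813 40.58336333 57.42303778] [29.65101196 59.26410968]
row [-0.0006 -0.0006  0.0008] [-0.0005 -0.      0.0149] t 4.475 q [ 0.28  0.5   1.98  0.    0.67 -0.74] [510.  146.  -11.1] [-3.1409e+00 -6.0000e-04  2.5858e+00] F [ 0.9 -0.3 -0. ] 0.707 0.0
```

View pics/w5.png

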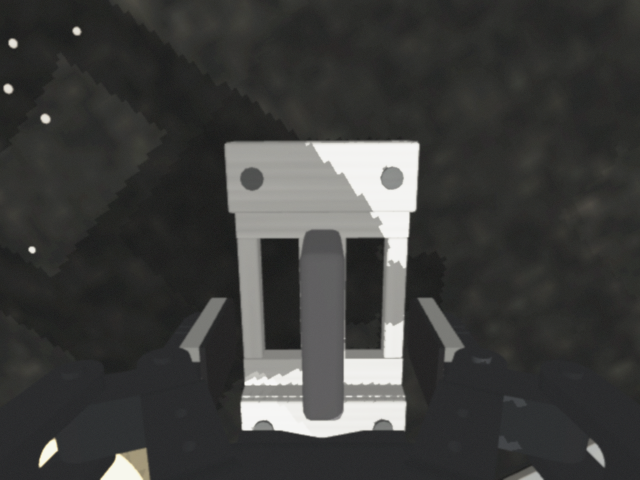

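The finger ends are at z≈33 with the reported TCP at -11, which confirms the offset of about 41 mm. Down another 15 mm, then grip.

Emit:
move_arm --pt "0 0 0 0 0 0.008 0.06" --pt "0 0 0 0 0 0.015 0.06" --pt "0 0 0 0 0 0.015 0.0" --pt "0 0 0 0 0 0.015 0.0" --pt "0 0 0 0 0 0.015 0.0" --pt "0 0 0 0 0 0.015 0.0" --pt "0 0 0 0 0 0.015 0.0" --grip_force 80

```text
clock: 5.35
eef_pos: [510.6, 146.1, -25.3]
tcp_rot: [3.141, 0.0, 2.586]
contact_force: [-1.3, -0.3, 4.4]
opening: 0.153
grasp_force: 78.6
```

```bash
python3 - <<'E'
from h import *
rel([510,146,174],2.585)
rel([440,-150,174],3.09)
E
```

```text
row [0.0003 0.0004 0.0009] [ 0.0003 -0.0004 -0.1993] t 5.35 q [ 0.28  0.52  1.98 -0.    0.64 -0.74] [510.6 146.1 -25.3] [3.1413e+00 4.0000e-04 2.5859e+00] F [-1.3 -0.3  4.4] 0.153 78.60931634902954
row [ 2.000e-04  4.000e-04 -5.041e-01] [-0.0964 -0.2887 -0.1994] t 5.35 q [ 0.28  0.52  1.98 -0.    0.64 -0.74] [510.6 146.1 -25.3] [3.1413e+00 4.0000e-04 2.5859e+00] F [-1.3 -0.3  4.4] 0.153 78.60931634902954
```

Emit:
move_arm --pt "0 0 0 0 0 -0.02 0.0" --pt "0 0 0 0 0 -0.06 0.0" --pt "0 0 0 0 0 -0.11 0.0" --pt "0 0 0 0 0 -0.16 0.0" --pt "0 0 0 0 0 -0.21 0.0" --pt "0 0 0 0 0 -0.25 0.0" --pt "0 0 0 0 0 -0.25 0.0"

```text
clock: 6.22
eef_pos: [512.0, 146.5, 227.2]
tcp_rot: [3.138, 0.004, 2.586]
contact_force: [0.6, 0.5, -2.9]
opening: 0.152
grasp_force: 78.5
```

```bash
python3 - <<'E'
from h import *
rel([560,-130,225],3.09)
E
```

```text
row [ 0.003   0.0046 -0.5043] [-0.1867 -0.2096  0.002 ] t 6.225 q [ 0.28  0.17  1.8   0.    1.17 -0.74] [512.  146.5 227.2] [3.1376 0.0037 2.5857] F [ 0.6  0.5 -2.9] 0.152 78.49032282829285
```

Emit:
move_arm --pt "0 0 -0.15 -0.035 -0.04 0 0.0" --pt "0 0 -0.3 -0.075 -0.085 0 0.0" --pt "0 0 -0.45 -0.115 -0.13 0 0.0" --pt "0 0 -0.504 -0.155 -0.174 0 0.0" --pt "0 0 -0.504 -0.187 -0.21 0 0.0" --pt "0 0 -0.504 -0.187 -0.21 0 0.0" --pt "0 0 -0.504 -0.187 -0.21 0 0.0"

```text
clock: 7.1
eef_pos: [557.2, -130.4, 222.6]
tcp_rot: [3.141, -0.003, 3.089]
contact_force: [0.1, 0.7, -3.0]
opening: 0.15
grasp_force: 78.9
```

```bash
python3 - <<'E'
from h import *
rel([560,-130,225],3.09)
c=camera_params("wrist");p,d=grab_frame("wrist");cv2.imwrite("pics/w6.png",p[:,:,::-1]);np.save("pics/w6.npy",d)
import pickle;pickle.dump((c,sensors.sense()),open("pics/w6.pk","wb"))
E
```

```text
row [ 0.001 -0.003 -0.001] [-0.0028  0.0006 -0.0025] t 7.1 q [-0.23  0.25  1.71  0.    1.18 -1.75] [ 557.2 -130.4  222.6] [ 3.1406e+00 -3.0000e-03  3.0890e+00] F [ 0.1  0.7 -3. ] 0.15 78.94819736480713
```

View pics/w6.png

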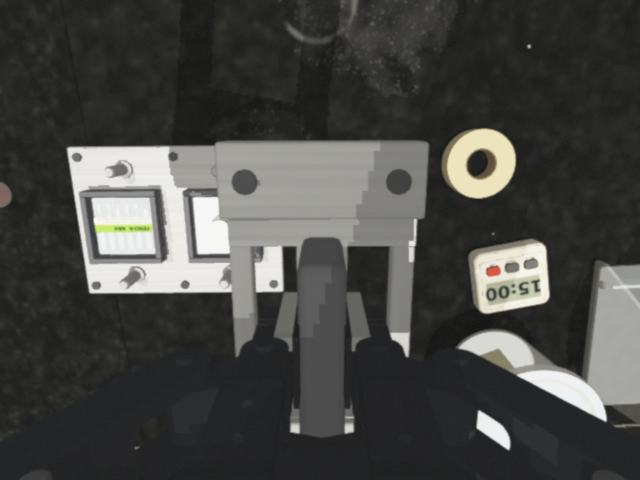

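The gel-card nest is fully visible on the left, with its pins at about (120,170) and (135,275). The held cover is in the middle of the view. Next I'll measure the nest, pins and cover from depth.

```bash
cat > meas.py <<'E'
from h import *
import pickle
def pts(c,d):
    K=c["camera_matrix"];T=c["world_from_camera"];v,u=np.mgrid[0:480,0:640]
    P=np.stack([(u-K[0,2])*d/K[0,0],(v-K[1,2])*d/K[1,1],d],-1)@T[:3,:3].T+T[:3,3];P[d<=0]=np.nan;return P
E
python3 - <<'E'
from meas import *
c,s=pickle.load(open("pics/w6.pk","rb"));P=pts(c,np.load("pics/w6.npy"))
A=P[140:300,60:170].reshape(-1,3);z=A[:,2]
print(np.histogram(z,bins=range(-6,48,3)))
def rect(m,t):
    r=cv2.minAreaRect(m[:,:2].astype(np.float32));print(t,len(m),m[:,2].mean().round(2),np.round(r[0],1),np.round(r[1],1),round(r[2],2))
for (a,b,e,f) in((155,185,100,140),(260,292,110,150)):
    B=P[a:b,e:f].reshape(-1,3);m=B[B[:,2]>36.5];print("pin",len(m),m.mean(0).round(1),m.min(0).round(1),m.max(0).round(1))
B=P[183:268,75:168].reshape(-1,3);rect(B[(B[:,2]>27)&(B[:,2]<33)],"rim")
B=P[183:268,75:168].reshape(-1,3);m=B[(B[:,2]>22)&(B[:,2]<27.5)];rect(m,"card?")
# cover
tcp=s["eef_pos"];R=Ro.from_euler("xyz",s["tcp_rot"])
B=P[135:225,205:435].reshape(-1,3);L=R.inv().apply(B-tcp);print("cov z hist",np.histogram(L[:,2],bins=range(-60,40,4)))
k=(abs(L[:,2]-np.nanmedian(L[P[160:200,260:380].shape[0]*0:,2]))<4);m=L[k];rect(m,"block in tool")
print(m[:,0].max(),m[:,0].min(),m[:,1].max(),m[:,1].min())
zt=R.as_matrix()
def tool(uv,zl):
    T=c["world_from_camera"];K=c["camera_matrix"]
    r=R.inv().apply(T[:3,:3]@np.linalg.inv(K)@[*uv,1]);o=R.inv().apply(T[:3,3]-tcp);return (o+r*(zl-o[2])/r[2]).round(1)
zl=m[:,2].mean();print(zl,tool((245,182),zl),tool((399,182),zl),tool((216,142),zl),tool((428,142),zl))
# plane of block
print(np.linalg.lstsq(np.c_[m[:,:2],np.ones(len(m))],m[:,2],rcond=None)[0])
E
```

```text
(array([   2, 3004, 1125,  150, 6176,  572,  108,  214, 1154, 2129,  920,
       1280,  474,   56,  140,   38,    0]), array([-6, -3,  0,  3,  6,  9, 12, 15, 18, 21, 24, 27, 30, 33, 36, 39, 42,
       45]))
pin 89 [ 517.2 -306.    38.4] [ 512.5 -310.5   36.6] [ 521.6 -301.8   40.8]
pin 71 [ 616.5 -310.6   38.3] [ 612.5 -314.6   36.6] [ 620.3 -306.9   40.2]
rim 1680 29.4 [ 567.3 -308.7] [66.8 65.9] 87.23
card? 2253 23.87 [ 566.8 -307.2] [63.8 65.1] 87.49
cov z hist (array([    0,     0,     5, 13899,  2196,    26,  1153,   156,     0,
           0,     0,     0,     0,     0,     0,     0,     0,     0,
           0,     0,     0,     0,     0,     0]), array([-60, -56, -52, -48, -44, -40, -36, -32, -28, -24, -20, -16, -12,
        -8,  -4,   0,   4,   8,  12,  16,  20,  24,  28,  32,  36]))
block in tool 16099 -44.76 [49.5 -0.7] [24.  66.4] 0.06
61.54455568711595 37.506244616505136 32.570460639301935 -33.87423073369086
-44.763521054471546 [ 49.4 -24.4 -44.8] [ 49.3  23.7 -44.8] [ 61.6 -32.6 -44.8] [ 61.5  32.  -44.8]
[ 2.77900690e-03 -9.78325637e-04 -4.49030027e+01]
```

```bash
python3 - <<'E'
from h import *
c=camera_params("top");print(toworld(c,[[402.4,217],[400.6,258.6]],39).round(1),toworld(c,[210.6,258.6],20).round(1))
rel([566.5,-308,225],3.0945)
E
```

```text
[[ 615.5 -308.3   39. ]
 [ 517.3 -304.8   39. ]] [[510.6 144.   20. ]]
row [ 0.0009 -0.0024 -0.0045] [-0.0182 -0.1773 -0.0022] t 7.15 q [-0.23  0.25  1.71  0.    1.18 -1.75] [ 557.4 -130.   223. ] [ 3.1407e+00 -2.4000e-03  3.0900e+00] F [ 0.1 -0.2 -2.2] 0.149 78.94784688949585
```

Emit:
move_arm --pt "0 0 -0.004 -0.005 -0.045 0 0.0" --pt "0 0 -0.004 -0.01 -0.095 0 0.0" --pt "0 0 -0.004 -0.016 -0.14 0 0.0" --pt "0 0 -0.004 -0.016 -0.177 0.02 0.0" --pt "0 0 -0.004 -0.016 -0.177 0.06 0.0" --pt "0 0 -0.004 -0.016 -0.177 0.1 0.0" --pt "0 0 -0.004 -0.016 -0.177 0.12 0.0" --pt "0 0 -0.004 -0.016 -0.177 0.12 0.0"

```text
clock: 8.15
eef_pos: [564.6, -307.2, 103.1]
tcp_rot: [3.14, -0.003, 3.095]
contact_force: [-0.5, 0.0, -2.1]
opening: 0.151
grasp_force: 79.2
```

```bash
python3 - <<'E'
from meas import *
c=camera_params("wrist");rel([566.5,-308,35],3.0945)
p,d=grab_frame("wrist");s=sensors.sense();P=pts(c,d);pickle.dump((c,s,p,d),open("pics/w7.pk","wb"))
v,u=np.where(abs(P[...,2]-38)<4);print(len(u))
rel([566.5,-308,35],3.0945)
# visible fixture outline at z~8 (aluminium base), extents
m=(abs(P[...,2]-8)<3);q=P[m];q=q[(q[:,0]>470)&(q[:,0]<660)&(q[:,1]<-140)&(q[:,1]>-370)];print(len(q),np.percentile(q,[0.5,99.5],axis=0).round(1))
E
```

```text
row [ 0.0013 -0.0025  0.0005] [-0.0021 -0.0008  0.0681] t 8.15 q [-0.5   0.47  1.67  0.    1.   -2.02] [ 564.6 -307.2  103.1] [ 3.1403e+00 -2.5000e-03  3.0950e+00] F [-0.5  0.  -2.1] 0.151 79.24672365188599
2179
row [ 0.0001 -0.0002  0.0004] [-0.0009 -0.0001  0.0697] t 8.2 q [-0.5   0.47  1.67  0.    1.   -2.02] [ 565.6 -307.9  104.7] [ 3.1415e+00 -2.0000e-04  3.0949e+00] F [-0.1  0.4 -2.1] 0.149 79.250328540802
15383 [[ 496.8 -353.4    5.8]
 [ 640.6 -168.6   10.7]]
```

Emit:
move_arm --pt "0 0 0 -0.001 0 0.03 0.0" --pt "0 0 0 -0.001 0 0.06 0.0" --pt "0 0 0 -0.001 0 0.082 0.0" --pt "0 0 0 -0.001 0 0.084 0.0" --pt "0 0 0 -0.001 0 0.084 0.0" --pt "0 0 0 -0.001 0 0.084 0.0"

```text
clock: 8.95
eef_pos: [567.3, -309.2, 22.1]
tcp_rot: [-3.14, 0.002, 3.094]
contact_force: [-0.9, -0.7, -2.3]
opening: 0.152
grasp_force: 79.3
```

```bash
python3 - <<'E'
from meas import *
c=camera_params("wrist");rel([566.5,-308,5],3.0945)
p,d=grab_frame("wrist");s=sensors.sense();P=pts(c,d);pickle.dump((c,s,p,d),open("pics/w8.pk","wb"))
rel([566.5,-308,5],3.0945)
tcp=s["eef_pos"];R=Ro.from_euler("xyz",s["tcp_rot"]);L=R.inv().apply((P-tcp).reshape(-1,3))
k=(abs(L[:,2]+44.8)<3)&(L[:,0]>34)&(L[:,0]<66)&(abs(L[:,1])<36);m=L[k];print(cv2.minAreaRect(m[:,:2].astype(np.float32)),m[:,2].mean())
E
```

```text
row [-0.0012  0.0023 -0.0007] [0.0009 0.0012 0.0171] t 8.95 q [-0.5   0.58  1.71 -0.    0.85 -2.02] [ 567.3 -309.2   22.1] [-3.1404e+00  2.3000e-03  3.0938e+00] F [-0.9 -0.7 -2.3] 0.152 79.28026556968689
row [-0.001   0.0021 -0.0007] [0.0007 0.0011 0.0169] t 9.0 q [-0.5   0.58  1.71  0.    0.85 -2.02] [ 567.1 -309.1   21.9] [-3.1406e+00  2.1000e-03  3.0938e+00] F [-0.3 -0.1 -3.5] 0.15 79.28004026412964
((49.167503356933594, -0.33951568603515625), (66.47760772705078, 24.010887145996094), 89.98921203613281) -45.33421419174898
```

Emit:
move_arm --pt "0 0 0 0.0005 0.001 0.003 0.0" --pt "0 0 0 0.0005 0.001 0.006 0.0" --pt "0 0 0 0.0005 0.001 0.009 0.0" --pt "0 0 0 0.0005 0.001 0.011 0.0" --pt "0 0 0 0.0005 0.001 0.011 0.0"

```text
clock: 9.62
eef_pos: [565.6, -307.6, 9.1]
tcp_rot: [3.142, -0.0, 3.094]
contact_force: [0.4, 0.6, -3.2]
opening: 0.152
grasp_force: 79.3
```

No contact force at underside ≈34 mm, so the pins are in the bores. Next: lower onto the rim and hold.

Emit:
move_arm --pt "0 0 0 0 0 0.002 0.0" --pt "0 0 0 0 0 0.004 0.0" --pt "0 0 0 0 0 0.005 0.0" --pt "0 0 0 0 0 0.005 0.0" --pt "0 0 0 0 0 0.005 0.0" --pt "0 0 0 0 0 0.005 0.0"

```text
clock: 10.38
eef_pos: [565.7, -307.7, 4.6]
tcp_rot: [-3.141, 0.0, 3.094]
contact_force: [-1.3, -0.1, 2.7]
opening: 0.147
grasp_force: 80.0
```

Emit:
move_arm --pt "0 0 0 0 0 0.001 0.0" --pt "0 0 0 0 0 0.002 0.0" --pt "0 0 0 0 0 0.003 0.0" --pt "0 0 0 0 0 0.003 0.0" --pt "0 0 0 0 0 0.003 0.0"

```text
clock: 11.0
eef_pos: [565.8, -307.7, 1.7]
tcp_rot: [-3.141, 0.0, 3.094]
contact_force: [-3.8, 0.5, 6.3]
opening: 0.149
grasp_force: 80.7
```

Emit:
move_arm --pt "0 0 0 0 0 0.001 0.0" --pt "0 0 0 0 0 0.002 0.0" --pt "0 0 0 0 0 0.003 0.0" --pt "0 0 0 0 0 0.0035 0.0" --pt "0 0 0 0 0 0.0035 0.0" --pt "0 0 0 0 0 0.0035 0.0"

```text
clock: 11.75
eef_pos: [565.9, -307.7, -0.3]
tcp_rot: [-3.141, 0.0, 3.094]
contact_force: [-7.6, 3.2, 20.9]
opening: 0.156
grasp_force: 83.1
```

Vertical force is 20.9 N plus about 3 N of cover weight, above the 13.5 N stop load, and the underside is at about 25 mm. I'll check it once before handing in.

```bash
python3 - <<'E'
from meas import *
c=camera_params("wrist");p,d=grab_frame("wrist");P=pts(c,d);rel([566.5,-308,0],3.0945)
s=sensors.sense();R=Ro.from_euler("xyz",s["tcp_rot"]);L=R.inv().apply((P-s["eef_pos"]).reshape(-1,3));W=P.reshape(-1,3)
k=(abs(L[:,2]+45)<3)&(L[:,0]>34)&(L[:,0]<66)&(abs(L[:,1])<36)
print("block top z",np.median(W[k,2]),cv2.minAreaRect(W[k,:2].astype(np.float32)),"bench",np.nanmedian(W[:,2][abs(W[:,2])<5]),"base",np.median(W[:,2][(abs(W[:,2]-8)<2.5)]))
print(np.linalg.lstsq(np.c_[W[k,:2]-W[k,:2].mean(0),np.ones(k.sum())],W[k,2],rcond=None)[0])
cv2.imwrite("pics/w9.png",p[:,:,::-1])
E
```

```text
row [-0.0002  0.0003 -0.0007] [-0.0007 -0.0003 -0.0004] t 11.8 q [-0.5   0.61  1.72 -0.    0.82 -2.02] [ 5.658e+02 -3.077e+02 -4.000e-01] [-3.1414e+00  3.0000e-04  3.0938e+00] F [-6.8  2.9 19.5] 0.153 83.09293985366821
block top z 44.84860888203325 ((516.5751953125, -305.36126708984375), (66.34140014648438, 24.087263107299805), 87.2689208984375) bench -0.2761821608060018 base 7.823054625744547
[-1.04534618e-04  1.61541755e-03  4.48880417e+01]
```

View pics/w9.png

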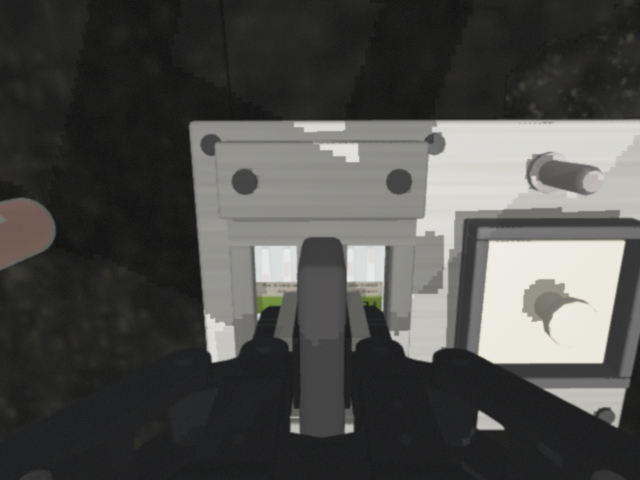

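The cover sits level over the gel card, which shows through the windows around (275,280) and (365,280). The blanking plate is undisturbed at (550,300), and the block top at z=44.9 puts the underside at about 25 mm. Handing in.

```bash
python3 -c "
from rig import order;print(order.sign_off())"
```

```text
the job is handed in; nothing more can be done
None
```

I handed the job in with the guide cover held fully home on the gel-card nest (underside about 25 mm, roughly 20 N measured push); the first grip closed above the fin because the real fingertips end about 41 mm short of the reported TCP, so I re-gripped deeper, and the verdict was not shown.

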